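Slide the dip-bowl carriage past its spring catch

TASK

Push the white carriage with the dip bowl along its wooden dock to the end stop, so that its spring catch locks it there: press the steel spring plate behind the carriage fully down with the fingertips, keep it held down while you push the carriage from behind until it meets the end stop and has passed both red catch teeth, then let go so that the plate springs up behind it. Only press and push: do not pick anything up, do not touch the bowl, which must stay upright in its ring on the carriage, and leave the other things on the worktop where they stand.

Things in the scene. Friction and masses are not known exactly. Their poses are not given: they have to be found in the camera images.
- dock: Wooden dock fixed to the worktop, 192 (its x) x 330 (its y) x 54 mm high; origin: centre of its underside. The carriage slides along the dock's +y to the end stop, whose inner face is at y = +150 mm; the -y end is open. Side rails (x = +-84 to +-94 mm, tops 54 mm high, lips in to x = +-78) keep the carriage down and straight. Between the teeth a middle lane 100 mm wide is free for a fingertip.
- plate (a joint): Travel of the spring plate with its teeth, straight down, in m: 0 = fully up, 0.012 = fully down. The carriage can pass only above 0.0085. About 2 N starts it, 8 N holds it fully down; wherever pressed it sinks level; let go, it springs back up.
- plate_top (a point): Point on the top of the steel spring plate (black ribs), at dock x = 0, y = -120 mm, moving with it. The plate lies in the middle lane, x = +-33 mm, y = -160 to -12 mm; its top is 30 mm above the worktop when up, 18 mm when down.
- tooth_near (a point): Top of the red catch tooth at dock x = -62 mm, y = -35 mm; moves with the plate. Its twin is at x = +62 mm. Each is 12 mm (x) by 10 mm (y); top 46 mm above the worktop when up, 34 mm when down. Up, they stand ahead of the carriage's rear block and stop it.
- carriage: Loose white carriage, 164 (x) x 170 (y) mm, about 0.35 kg, axes along the dock's, 2 mm play each side in the rails. Origin: centre of its underside, 36 mm above the worktop. Its rear block (140 mm wide, carriage y = -85 to -60 mm, 37.5 to 52 mm above the worktop) must pass over the teeth. Ahead of it is a 6 mm deck with the bowl's ring.
- ring (a point): Centre of the round ring on the carriage's deck in which the bowl stands, at carriage y = +22 mm, 42 mm above the worktop.
- push_face (a point): Middle of the carriage's rear face (black strip), the face to push, 45 mm above the worktop. It starts at dock y = -105 to -70 mm; with the carriage at the end stop it is at dock y = -20 mm, 10 mm past the back of the teeth. The plate lies under and behind it, so that a fingertip standing on the plate can push this face.
- bowl: Grey stoneware dip bowl, 105 mm across, 58 mm high, standing loose in the carriage's ring; its rim is 100 mm above the worktop and begins 54 mm ahead of the push face. Origin: centre of its underside. Not to be touched.
- salt_shaker: Bystander: glass salt shaker (white filling), 44 mm across, 90 mm high; origin at the centre of its underside.
- pepper_shaker: Bystander: glass pepper shaker (dark filling), 44 mm across, 90 mm high; origin at the centre of its underside.
- shot_glass: Bystander: small clear glass, 55 mm across, 63 mm high; origin at the centre of its underside.
- spray_can: Bystander: white spray can with a blue band, 62 mm across, 213 mm high; origin at the centre of its underside.
- tumbler: Bystander: tall drinking flask with a white lid, 87 mm across, 242 mm high; origin at the centre of its underside.
- lemon: Bystander: yellow lemon, 72 x 55 x 54 mm; origin at the centre of its underside.
There are look-alikes about, which are no part of the job. There is more than one size of the carriage; the one meant has the size given above.

How it is judged:
On the way, in this order (a step that is already met when the one before it is completed fails the run):
1. the spring plate is held fully down by the fingers while the carriage still stands before the teeth (value of joint plate above 0.0085 m and contact force between the fingers and plate above 0.5 N and y of push_face in the frame of dock below -0.055 m), for 0.1 s.
2. the carriage has been pushed past the teeth while the fingers still hold the plate down (value of joint plate above 0.0085 m and contact force between the fingers and plate above 0.5 N and y of push_face in the frame of dock above -0.028 m), for 0.1 s.
At the end, for the whole second after the job is handed in: The carriage stands within 8 mm of the end stop, at rest, past the teeth; the plate is back up (within 2 mm); the bowl stands upright in the carriage's ring (y of push_face in the frame of dock above -0.028 m and value of joint plate below 0.002 m and linear speed of carriage below 0.01 m/s and horizontal distance between bowl and ring below 0.01 m and z of bowl in the frame of carriage below 0.012 m and angle between bowl's own z axis and vertical below 0.12 rad); the robot touches nothing.
It fails at once if the bowl is touched by the robot (contact force between any of the fingers, the arm and bowl above 0.5 N).
It fails at once if the bowl is lifted, tipped or off its ring (not (horizontal distance between bowl and ring below 0.01 m and z of bowl in the frame of carriage below 0.012 m and angle between bowl's own z axis and vertical below 0.12 rad)).
It fails at once if the carriage is lifted (z of carriage in the frame of dock above 0.044 m).
It fails at once if a bystander is moved by more than 30 mm (distance of any of salt_shaker, pepper_shaker, shot_glass, spray_can, tumbler, lemon from where it was at the start of the episode above 0.03 m).
It also fails if it takes over 38 s, if anything falls off the work surface, if the arm or the gripper's body presses on something with over 40 N, if the wrist force passes 120 N, or if a joint passes its speed limit or range.

ROBOT

A 7-joint arm with a two-finger parallel gripper is mounted at the origin on the work surface; the furniture and walls round the work are solid. World frame = base frame: x ahead of the robot, y to its left, z up, the work surface at z = 0. Lengths are in m, angles in rad, forces in N, time in s.
With the tool pointing down it reaches from about 0.425 to 1.025 m from the base axis. Payload 9.4 kg.
Tool frame: the origin (TCP) lies at the very end of the fingers, on their centre line; the grasp point (between the pads) lies 19 mm behind it; x points along the fingers, z is the direction in which the jaws open and shut, and the axes are right-handed (so a half turn about x gives the same grasp; the last joint's range is limited). The gripper opens to 93 mm and grips with 3 to 60 N. Pads are 15 mm wide; open, the fingers measure 128 mm over their backs; the gripper's body (75 mm by 188 mm) begins 65 mm behind the grasp point.
Start: joints at [1.224, 0.599, -0.003, 1.599, 0.002, 0.943, -0.08], TCP at [0.193, -0.699, 0.219] pointing down, gripper open.
Joint ranges: [-2.57, 2.57], [-0.35, 1.97], [-1.29, 1.29], [0.11, 2.56], [-1.05, 4.19], [0.11, 1.86], [-2.63, 2.63]. Speed limits (rad/s): [2.22, 2.22, 3.01, 3.01, 3.14, 3.14, 3.14].

INTERFACE

Orientations are given as a unit quaternion [x, y, z, w].
In Python, from plant import bot gives the robot as it stands. Calls block until the motion is done:
- bot.move_pose(position, orientation): joint-space move of the TCP to a pose.
- bot.move_linear(position, velocity=0.15, ori=None, force_limit=None): straight line of the TCP; ori=None keeps the orientation; velocity is the mean speed in m/s. With force_limit (N) it stops when the force on the tool has changed by that much, and returns True; else False.
- bot.goto_joints(angles): joint-space move.
- bot.grip(opening): finger opening in m; the grip force is fixed at half the most; returns when the fingers have stopped.
- bot.pause(seconds).
- bot.inverse_kinematics(position, orientation): joint angles nearest the present ones, or None.
- bot.grab_frame(name): name is "scene" or "top" or "wrist"; returns the picture (420x560x3 uint8, red, green, blue); there is no depth.
- bot.calibration(name): a dict with "intrinsics" (3x3 intrinsics, pixels), "k1" (the pictures are not rectified: a ray, as slopes to the right and down, at radius r is drawn at 1 + k1 r^2 times it, then the intrinsics apply), "R" (3x3) and "t" (3): a world point X has camera coordinates R X + t; the wrist camera has in their place "T_tool_cam" (4x4, takes a point from camera to tool coordinates, whose origin is the TCP and whose axes are the tool frame's). Camera axes: x right, y down, z forward; pixel columns grow to the right and rows downward; lengths in m; the calibration is good to about 2 mm. A picture is of the moment at which its call begins: read the wrist's pose just before it. calibration takes no time and is no camera call.
A pose or a line that the arm cannot do raises bot.Unreachable and nothing moves.
- bot.hand_in(): hands the job in, once; it reports no verdict.
Readings, each from a call of its own:
- bot.current_t(): time.
- bot.current_joint_positions(): joint angles.
- bot.current_joint_velocities(): joint speeds.
- bot.current_joint_torque(): joint torques, N m.
- bot.current_position(): TCP position.
- bot.current_ee_rot(): TCP orientation.
- bot.current_ft_force(): force on the tool from outside, world axes, zero at the start.
- bot.current_wrist_torque(): the same for the moment, N m.
- bot.current_width(): finger opening in m.
Only numpy, scipy, OpenCV 4.12 (cv2) and the standard library are available. Lean on these libraries where they do the work, as an engineer would, in place of code of your own. Each camera call takes 0.05 s, during which the arm holds its last target. There are 200 camera calls.

## Working session

There is one attempt and no reset: what is moved stays moved. The work goes in short steps, each a Python script; the robot and the scene stay as the last script left them, time stands still between calls to the robot, and variables do not carry over. Pictures are saved under pics/ and viewed, about 8 in all and at most 12, crops included, and the job is handed in when it is done.

```bash
ls; mkdir -p pics
python3 - <<'E'
from plant import bot
import cv2,numpy as np
for n in ("scene","top"):
    f=bot.grab_frame(n); cv2.imwrite(f"pics/{n}0.png",cv2.resize(f[:,:,::-1],(800,600),interpolation=cv2.INTER_CUBIC))
    c=bot.calibration(n); print(n,c)
print(bot.calibration("wrist"),bot.current_ee_rot(),bot.current_position(),bot.current_t(),bot.current_width())
E
```

```text
pics
scene {'intrinsics': array([[482.0911864 ,   0.        , 274.45657492],
       [  0.        , 482.0911864 , 213.85691059],
       [  0.        ,   0.        ,   1.        ]]), 'k1': -0.1401239860642829, 'R': array([[-0.65085077, -0.7591536 , -0.00889278],
       [-0.32089275,  0.28569116, -0.90299967],
       [ 0.68805604, -0.58486441, -0.4295492 ]]), 't': array([0.33425605, 0.19284734, 1.18189173])}
top {'intrinsics': array([[389.21542238,   0.        , 284.8603866 ],
       [  0.        , 389.21542238, 215.81481808],
       [  0.        ,   0.        ,   1.        ]]), 'k1': -0.01769409265432793, 'R': array([[ 0.01796809, -0.9998366 , -0.00197871],
       [-0.99605508, -0.01772806, -0.08694824],
       [ 0.08689896,  0.0035332 , -0.99621087]]), 't': array([0.01111713, 0.50807021, 1.10150507])}
{'intrinsics': array([[331.59902306,   0.        , 282.80011763],
       [  0.        , 331.59902306, 209.75929296],
       [  0.        ,   0.        ,   1.        ]]), 'k1': -0.01772766886571812, 'T_tool_cam': array([[ 5.18529531e-04, -2.48045192e-01,  9.68748323e-01,
        -1.65042314e-01],
       [-6.56736461e-04, -9.68748329e-01, -2.48044842e-01,
         6.79754215e-02],
       [ 9.99999650e-01, -5.07593770e-04, -6.65224939e-04,
        -1.85616684e-04],
       [ 0.00000000e+00,  0.00000000e+00,  0.00000000e+00,
         1.00000000e+00]])} [ 0.42845174  0.56313949 -0.42792816  0.56229931] [ 0.19311133 -0.69834978  0.2178536 ] 0.1 0.0930199317520158
```

View pics/top0.png

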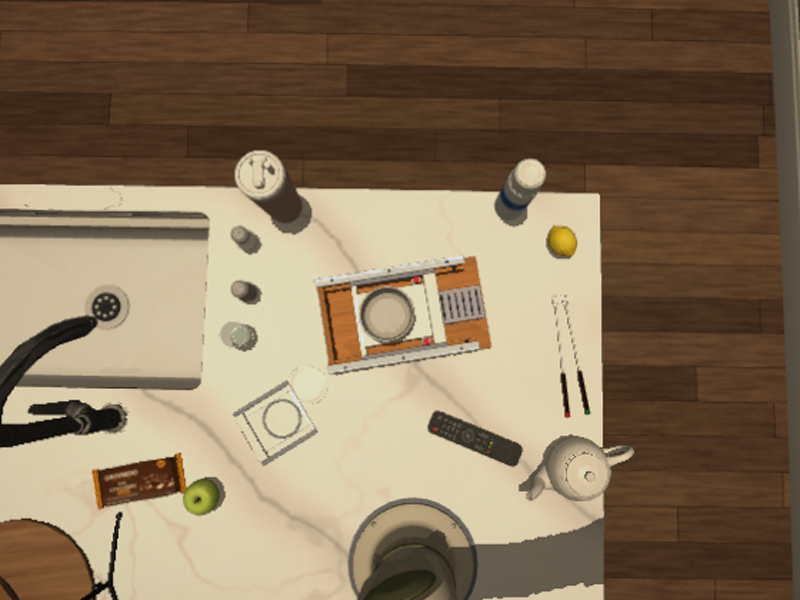

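View pics/scene0.png

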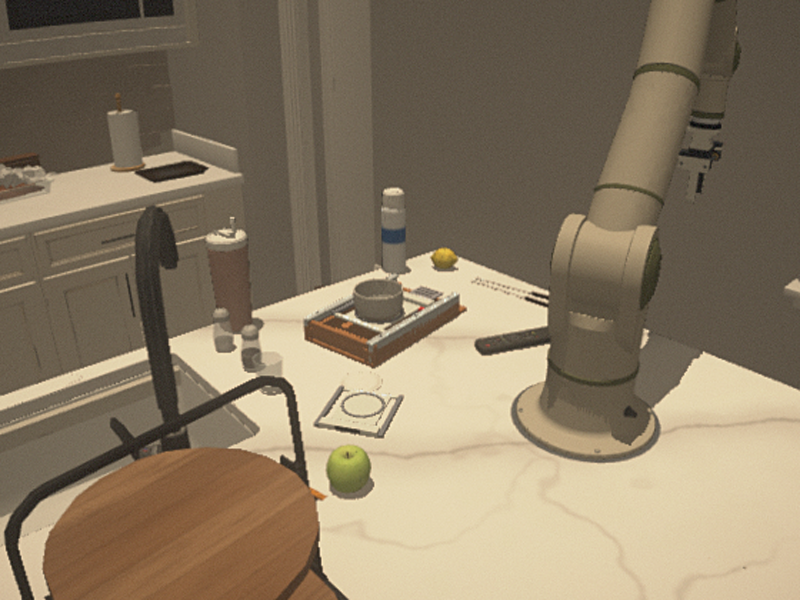

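The top view shows the dock at about (318–492, 255–375). Its open end (the ribbed plate) is on the right, with the carriage and bowl in it. I'll enlarge that part.

Run:
```python
from plant import bot
import cv2
f=bot.grab_frame("top")[174:272,216:348]
cv2.imwrite("pics/crop1.png",cv2.resize(f[:,:,::-1],(792,588),interpolation=cv2.INTER_CUBIC))
```

```text
(no output)
```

View pics/crop1.png

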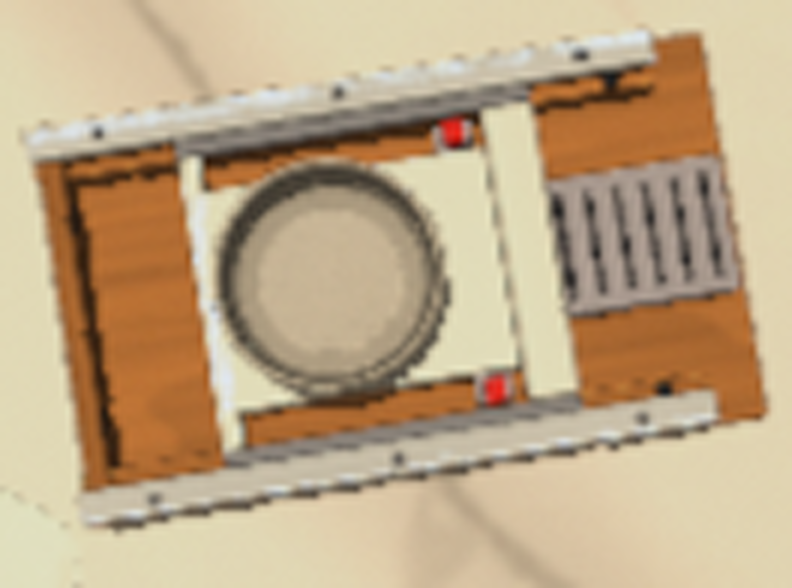

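```bash
cat > h.py <<'E'
import numpy as np, cv2
from plant import bot
from scipy.optimize import least_squares
def cam(n):
    c=bot.calibration(n)
    if n!="wrist": return c["intrinsics"],c["k1"],c["R"],c["t"]
    from scipy.spatial.transform import Rotation as Ro
    T=np.eye(4);T[:3,:3]=Ro.from_quat(bot.current_ee_rot()).as_matrix();T[:3,3]=bot.current_position()
    W=np.linalg.inv(T@c["T_tool_cam"]); return c["intrinsics"],c["k1"],W[:3,:3],W[:3,3]
def proj(C,X):
    K,k1,R,t=C; return cv2.projectPoints(np.float64(X).reshape(-1,3),cv2.Rodrigues(R)[0],t,K,np.array([k1,0,0,0.]))[0][:,0]
def ray(C,uv,z):
    K,k1,R,t=C; n=cv2.undistortPoints(np.float64(uv).reshape(-1,1,2),K,np.array([k1,0,0,0.]))[:,0]
    d=np.c_[n,np.ones(len(n))]@R; o=-R.T@t; return o+d*((z-o[2])/d[:,2])[:,None]
def d2w(p,X):
    X=np.float64(X).reshape(-1,3);c,s=np.cos(p[2]),np.sin(p[2])
    return np.c_[p[0]+c*X[:,0]-s*X[:,1],p[1]+s*X[:,0]+c*X[:,1],X[:,2]]
def w2d(p,W):
    W=np.float64(W).reshape(-1,3)-[p[0],p[1],0];c,s=np.cos(p[2]),np.sin(p[2])
    return np.c_[c*W[:,0]+s*W[:,1],-s*W[:,0]+c*W[:,1],W[:,2]]
def fit(C,X,uv,p0):
    r=least_squares(lambda p:(proj(C,d2w(p,X))-uv).ravel(),p0); return r.x,r.fun.reshape(-1,2)
E
python3 - <<'E'
from h import *
C=cam("top")
px=lambda a:np.float64(a)/6+[216,174]-0.4
X=np.array([[62,-35,46],[-62,-35,46],[33,-160,30],[-33,-160,30]])/1e3
uv=px([[455,132],[495,388],[718,157],[740,291]])
p,r=fit(C,X,uv,[.7,0,0]); print(p,r)
np.save("dock.npy",p)
print(w2d(p,ray(C,px([[535,100],[558,250],[580,400]]),.052)))
print("chk base", w2d(p,ray(C,px([[702,33],[768,417]]),.02)))
print("rail", w2d(p,ray(C,px([[22,133],[85,523],[655,30],[716,420]]),.054)))
print("bowl", w2d(p,ray(C,px([[332,277]]),.1)))
o=np.array([[515,215],[562,242],[560,300],[292,215]])*.7
print("can,lemon,skewer,tumbler",ray(C,o,0.02))
E
```

```text
[0.49727734 0.02743627 0.16858691] [[-0.29140502 -0.2303769 ]
 [-0.27801699  0.34900686]
 [ 0.26400159 -0.21189097]
 [ 0.31459646  0.07836717]]
[[ 0.06977102 -0.07506042  0.052     ]
 [-0.00192837 -0.07475099  0.052     ]
 [-0.0727593  -0.07399434  0.052     ]]
chk base [[ 0.09470359 -0.16272905  0.02      ]
 [-0.09390048 -0.16408901  0.02      ]]
rail [[ 0.09028492  0.16581559  0.054     ]
 [-0.09459288  0.1616538   0.054     ]
 [ 0.09391036 -0.13600444  0.054     ]
 [-0.09145132 -0.13488352  0.054     ]]
bowl [[-0.00250326  0.03052443  0.1       ]]
can,lemon,skewer,tumbler [[ 0.70451169 -0.19851035  0.02      ]
 [ 0.64993672 -0.29488868  0.02      ]
 [ 0.53041938 -0.28999147  0.02      ]
 [ 0.6965203   0.26022453  0.02      ]]
```

Fit residuals are below 0.5 px, and the push face is at dock y ≈ -0.075. Next I close the fingers and hover over the plate with the jaw axis along dock x and the wrist camera to the rear.

```bash
cat >> h.py <<'E'
from scipy.spatial.transform import Rotation as Ro
def ori(p,sg=-1):
    dx=np.array([np.cos(p[2]),np.sin(p[2]),0])*sg; x=np.array([0,0,-1.])
    return Ro.from_matrix(np.c_[x,np.cross(dx,x),dx]).as_quat()
E
python3 - <<'E'
from h import *
p=np.load("dock.npy")
q=ori(p)
h=d2w(p,[0,-.118,.16])[0]
for s in(-1,1): print(s,bot.inverse_kinematics(h,ori(p,s)))
bot.grip(0.0)
up=d2w(p,[0,-.3,.38])[0]
bot.move_pose(up,q); bot.move_pose(h,q)
print(bot.current_t(),bot.current_position(),h,bot.current_width(),bot.current_ft_force())
C=cam("wrist"); f=bot.grab_frame("wrist")
X=np.array([[62,-35,46],[-62,-35,46],[33,-160,30],[-33,-160,30],[0,-75,45]])/1e3
print(proj(C,d2w(p,X))/.7)
cv2.imwrite("pics/w1.png",cv2.resize(f[:,:,::-1],(800,600),interpolation=cv2.INTER_CUBIC))
E
```

```text
-1 [-0.22532468  0.47062877  0.40533585  2.13107963 -0.3233559   0.59768029
 -2.56280076]
1 [ 0.38638341  0.47539981 -0.44931853  2.09321827  0.3384394   0.64196196
 -0.12484476]
4.7833 [ 0.51813774 -0.08991271  0.16077083] [ 0.51707649 -0.08889082  0.16      ] 0.0007746035711599301 [ 0.6007885  -0.42412205  0.27849677]
[[310.24377913 419.59902198]
 [500.13766997 419.4282617 ]
 [351.71818663 224.1969316 ]
 [458.21149521 224.04925747]
 [405.11324288 361.6603    ]]
```

View pics/w1.png

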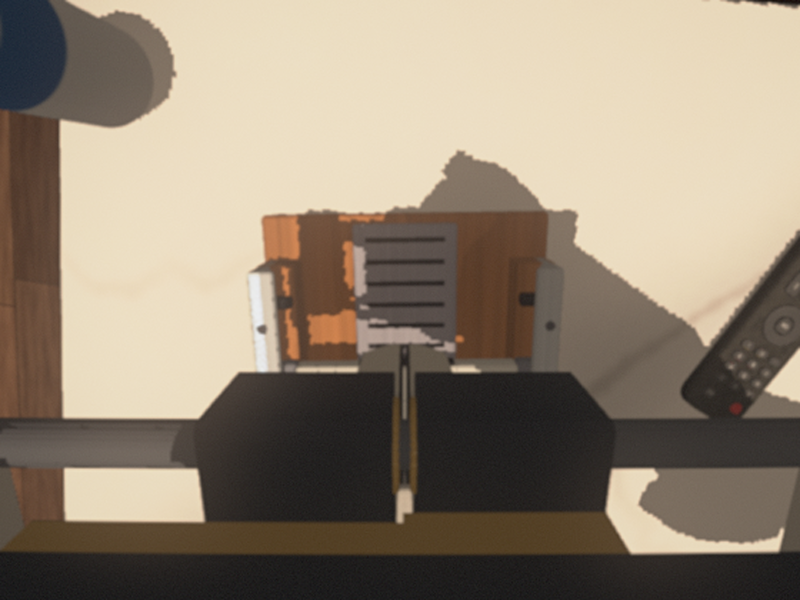

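The plate corners sit at (356,224) and (457,224), against a prediction of (352/458,224), so the pose agrees to about 2 mm. Now I press.

Run:
```python
from h import *
p=np.load("dock.npy")
bot.move_linear(d2w(p,[0,-.118,.04])[0],.12)
print(bot.current_ft_force(),bot.current_position())
print(bot.move_linear(d2w(p,[0,-.118,.012])[0],.03,force_limit=16))
bot.pause(.2)
print(bot.current_t(),w2d(p,bot.current_position()),bot.current_ft_force())
C=cam("scene"); f=bot.grab_frame("scene")
u,v=proj(C,d2w(p,[0,-.1,.05]))[0].astype(int);print(u,v)
cv2.imwrite("pics/s2.png",cv2.resize(f[max(v-60,0):v+60,u-80:u+80,::-1],(800,600),interpolation=cv2.INTER_CUBIC))
```

```text
[-0.01737548  0.00074534  0.18411971] [ 0.51739457 -0.0890069   0.04050888]
True
6.9083 [[ 0.00038508 -0.11794831  0.01809155]] [-2.58079102  0.6127099  16.4364712 ]
290 202
```

View pics/s2.png

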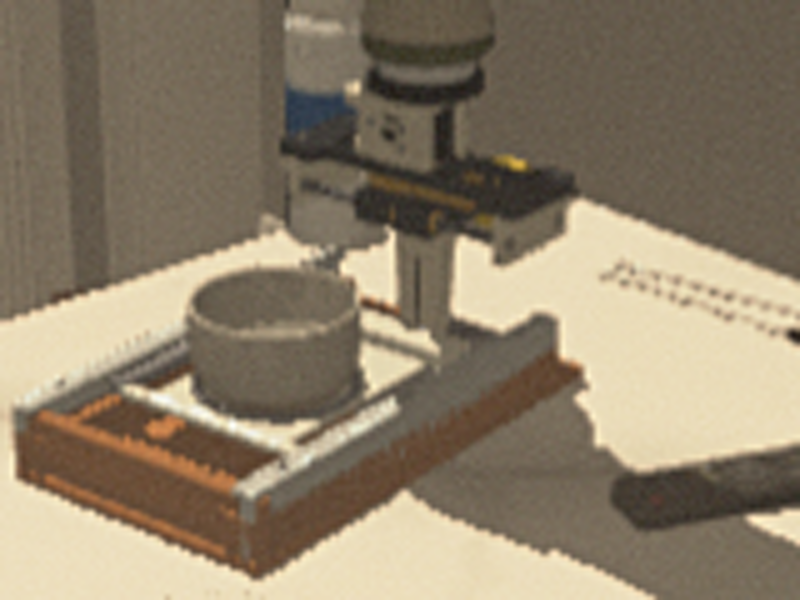

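The TCP is at 18.1 mm with 16 N, so the plate is bottomed, and the fingers stand clear behind the carriage. Next I push in stages, watching the force.

Run:
```python
from h import *
p=np.load("dock.npy"); z=.0175
def st(m): print(m,round(bot.current_t(),2),w2d(p,bot.current_position())[0].round(4),w2d([0,0,p[2]],bot.current_ft_force())[0].round(1))
st("a")
for y in (-.095,-.075,-.06,-.045,-.036):
    r=bot.move_linear(d2w(p,[0,y,z])[0],.04,force_limit=22); st((y,r))
    if r or bot.current_ft_force()[2]<9: break
```

```text
a 6.96 [ 0.0004 -0.1179  0.0181] [-2.   0.8 15.7]
(-0.095, False) 7.67 [ 0.0017 -0.0981  0.0182] [ 0.6 -7.4 12.5]
(-0.075, False) 8.32 [ 0.0019 -0.079   0.0182] [  0.7 -10.3  12.3]
(-0.06, False) 8.85 [ 0.002  -0.0642  0.0182] [  0.9 -10.6  12. ]
(-0.045, False) 9.38 [ 0.002  -0.0493  0.0182] [  0.9 -11.4  12.9]
(-0.036, False) 9.75 [ 0.002  -0.0403  0.0182] [  1.1 -10.7  13.4]
```

Run:
```python
from h import *
p=np.load("dock.npy"); z=.017
def st(m): print(m,round(bot.current_t(),2),w2d(p,bot.current_position())[0].round(4),w2d([0,0,p[2]],bot.current_ft_force())[0].round(1))
for y in (-.03,-.026,-.022,-.018,-.014,-.010):
    r=bot.move_linear(d2w(p,[0,y,z])[0],.03,force_limit=18); st((y,r))
    f=w2d([0,0,p[2]],bot.current_ft_force())[0]
    if r or f[2]<7 or f[1]<-24: break
bot.pause(.3); st("hold")
C=cam("top"); f=bot.grab_frame("top")[174:272,216:348]
cv2.imwrite("pics/t3.png",cv2.resize(f[:,:,::-1],(792,588),interpolation=cv2.INTER_CUBIC))
```

```text
(-0.03, False) 10.1 [ 0.0023 -0.0364  0.0182] [ -0.4 -18.1  19. ]
(-0.026, False) 10.38 [ 0.0024 -0.0322  0.0182] [ -0.3 -16.7  18.7]
(-0.022, False) 10.67 [ 0.003  -0.0301  0.0183] [  0.2 -24.   16.9]
(-0.018, True) 10.88 [ 0.0032 -0.0307  0.0184] [ 0.2 -2.6  6. ]
hold 11.18 [ 0.0032 -0.0307  0.0184] [ 0.2 -2.8  5.7]
```

View pics/t3.png

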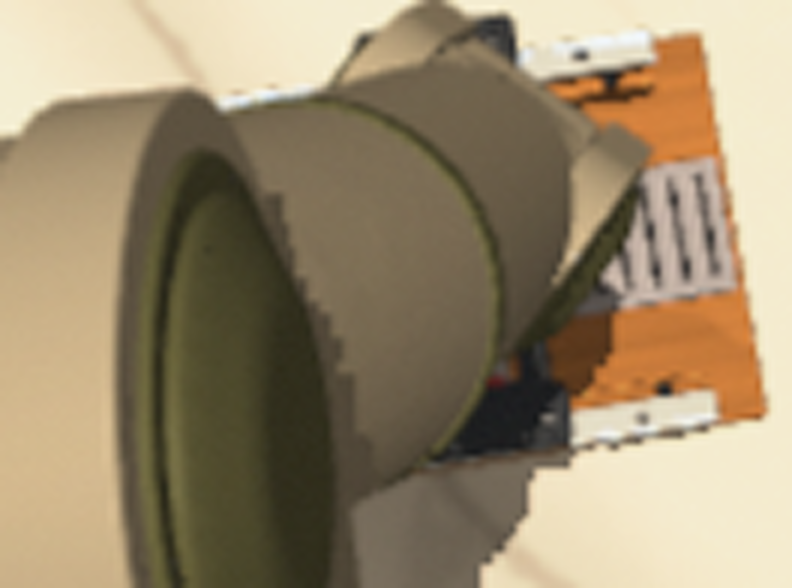

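The force spike at TCP y = -0.030 fits the end stop, though the arm hides it in the top view. I'll press down again, seat the carriage once more, hold, and check with the scene camera.

Run:
```python
from h import *
p=np.load("dock.npy")
def st(m): print(m,round(bot.current_t(),2),w2d(p,bot.current_position())[0].round(4),w2d([0,0,p[2]],bot.current_ft_force())[0].round(1))
x,y,_=w2d(p,bot.current_position())[0]
bot.move_linear(d2w(p,[x,y,.0165])[0],.02,force_limit=14); st("down")
bot.move_linear(d2w(p,[x,y+.011,.0165])[0],.02,force_limit=22); st("push")
bot.pause(.3); st("hold")
C=cam("scene"); f=bot.grab_frame("scene")
u,v=proj(C,d2w(p,[0,0.05,.05]))[0].astype(int)
print((proj(C,d2w(p,[[.0,.15,.036],[.07,.15,.042],[-.07,.15,.042],[0,-.02,.052]]))-[u-60,v-45])*800/120)
cv2.imwrite("pics/s4.png",cv2.resize(f[v-45:v+45,u-60:u+60,::-1],(800,600),interpolation=cv2.INTER_CUBIC))
```

```text
down 11.43 [ 0.0032 -0.0308  0.0182] [-2.2  0.8 16.1]
push 11.78 [ 0.0032 -0.0309  0.0184] [-1.2 -1.4  7. ]
hold 12.08 [ 0.0032 -0.0309  0.0184] [ 0.2 -1.5  7.9]
[[250.34626294 408.60843873]
 [135.93779348 350.44706703]
 [370.70388955 444.96210641]
 [500.8687911  245.47501696]]
```

View pics/s4.png

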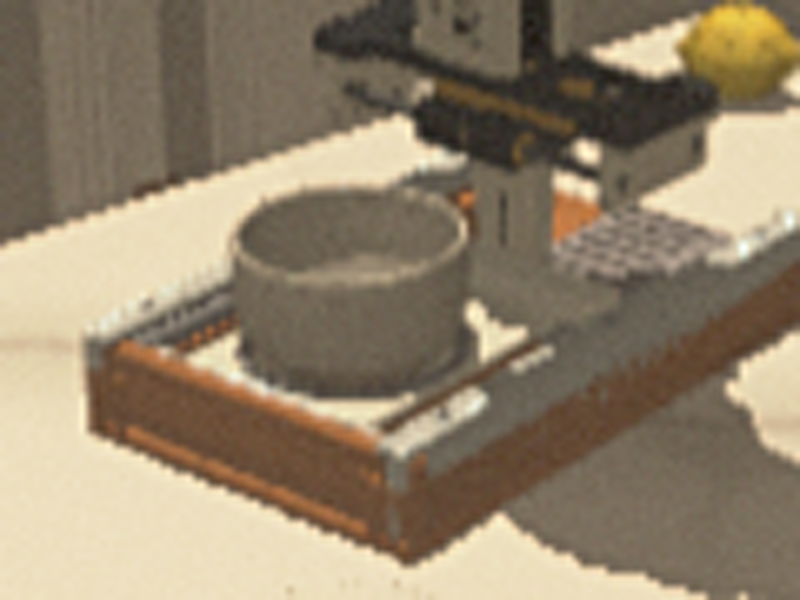

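The scene view shows the carriage hard against the end stop, with its white front edge at the stop wall around (290,395). The bowl is upright, and the fingers are still holding the plate with 8 N. I back off a little, lift, and retreat.

Run:
```python
from h import *
p=np.load("dock.npy")
def st(m): print(m,round(bot.current_t(),2),w2d(p,bot.current_position())[0].round(4),w2d([0,0,p[2]],bot.current_ft_force())[0].round(1))
x,y,z=w2d(p,bot.current_position())[0]
bot.move_linear(d2w(p,[x,y-.016,.0172])[0],.04); st("back")
x,y,z=w2d(p,bot.current_position())[0]
bot.move_linear(d2w(p,[x,y,.06])[0],.08); st("up")
bot.move_linear(d2w(p,[0,y-.05,.2])[0],.15)
bot.move_pose(d2w(p,[0,-.35,.36])[0],ori(p)); st("clear")
f=bot.grab_frame("top")[174:272,216:348]
cv2.imwrite("pics/t5.png",cv2.resize(f[:,:,::-1],(792,588),interpolation=cv2.INTER_CUBIC))
```

```text
back 12.7 [ 0.0028 -0.0398  0.018 ] [-1.4 22.5 31.4]
up 13.39 [ 0.0027 -0.0398  0.0595] [-0.   0.2 -0.9]
clear 15.7 [ 0.0006 -0.3482  0.3587] [-0.3  0.4 -0. ]
```

View pics/t5.png

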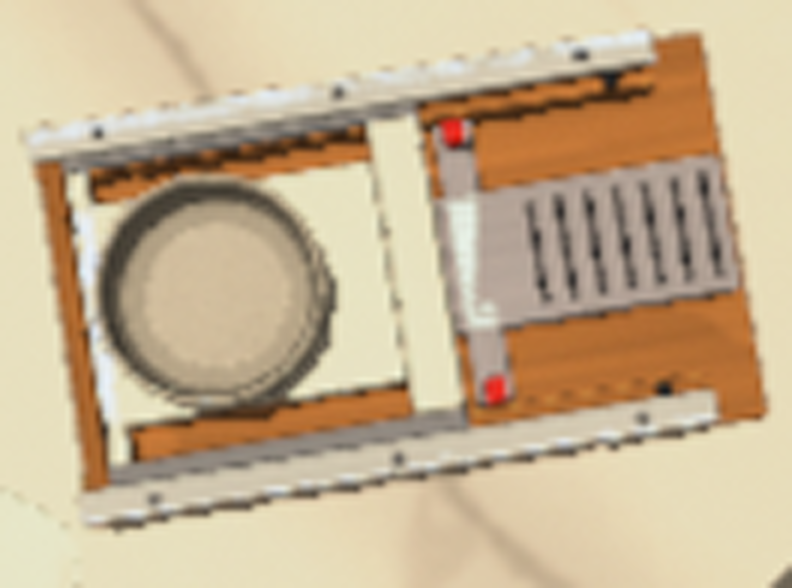

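The carriage sits against the stop. Both red teeth are behind it, at (455,132) and (495,388), the same pixels as when the plate was up at the start. I'm handing in.

Run:
```python
from h import *
p=np.load("dock.npy");C=cam("top")
px=lambda a:np.float64(a)/6+[216,174]-0.4
print(w2d(p,ray(C,px([[420,105],[463,412]]),.052))[:,1])
bot.hand_in(); print(bot.current_t())
```

```text
[-0.02114977 -0.01927027]
the job is handed in; nothing more can be done
the job is handed in; nothing more can be done
```

The carriage is at the end stop with its spring catch up behind it, and the job is handed in. The run used about 16 s of the 38 s allowed.

I closed the fingers and pressed the plate to its bottom (TCP at 18.1 mm, about 16 N). I kept it down while pushing the carriage to the stop, then backed off about 9 mm, lifted and moved clear.

Last checks:
- **Carriage:** in the final top picture its push face measured dock y of -19 to -21 mm, against -20 mm expected at the stop.
- **Plate and teeth:** both red teeth are behind the carriage, at the same pixels as at the start, so the plate is back up.
- **Bowl:** it is upright in its ring.
- **Contact:** the tool force after retreating was below 0.5 N.
- **Other items:** the final picture shows only the dock, so I did not re-check the bystanders afterwards. No unexpected contact showed up in the forces.

Two readings were off:
- **Plate force at the stop:** when the push hit the force limit there, the force on the plate dropped briefly to about 6 N (TCP at 18.4 mm, so the plate was still down). I pressed it back to 16 N. A second push also hit the limit, and it then held at about 8 N.
- **TCP position at the stop:** the end stop showed at TCP y = -30.5 mm instead of the expected -27.5 mm. That is about 3 mm off, which I put down to fit error and finger thickness.

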